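# Load a board into the reflow oven and start the run

### The arm

A 6-joint arm with a two-finger parallel gripper is mounted at the origin on the work surface. World frame = base frame: x ahead of the robot, y to its left, z up, the work surface at z = 0. Lengths are in mm, angles in rad, forces in N, time in s.
With the tool pointing down it reaches from about 275 to 850 mm from the base axis. Payload 5.2 kg.
Tool frame: the origin (TCP) lies on the centre line of the jaws, within the pads' length; the fingertips stand 25 mm ahead of it and the grasp point (between the pads) lies 6 mm ahead of it; z points along the fingers, y is the line along which they close (so a half turn about z gives the same grasp; the last joint's range is limited). The gripper opens to 85 mm and grips with 20 to 120 N. Pads are 22 mm wide; open, the fingers measure 114 mm over their backs; the gripper's body (76 mm by 85 mm) begins 54 mm behind the grasp point. The pads swing forward as they close: fully open they stand 13 mm farther back than shut.
Start: joints at [1, 0.259, 1.535, -0, 1.348, -0.203], TCP at [197.739, 513.23, 256.31] pointing down, gripper open.
Joint ranges: [-3.14, 3.14], [-0.91, 2.08], [0.19, 2.58], [-1.22, 4.36], [0.22, 2.71], [-3.12, 3.12]. Speed limits (rad/s): [2.57, 2.57, 3.14, 3.14, 3.14, 3.14].

### API

Orientations are given as a unit quaternion [x, y, z, w].
In Python, from workcell import robot, vision gives the robot as it stands.
- The arm moves only by the tool move_arm, never from a script. Its argument "rows" is a list that holds one entry, the list of rows, each a list of 5 numbers: the gripper command: -1 is fully open, 1 is shut, values between are in proportion, then the shift along the world's x, y, z in mm, then the turn about the world's z in degrees. A call has 1 to 12 rows; each row is the pose to reach, as a shift and turn from the pose commanded when the call began; what a row does not reach only later rows make up. A row lasts 1/8 s, in which the tool goes at most 62.5 mm and 10.7 degrees, less where a joint would pass 70% of its speed; a pose out of reach is approached as far as the arm can. A call with a gripper value outside its range is refused whole. The fingers move at their own pace and stop on an object; "force" is the grip in N (left out, the last holds). Time passes only in rows, so rows that repeat a pose let the fingers close. It gives the time, the measured TCP pose, the force, the opening and the grip force at its end, in the units of the state.
- robot.observe(): the state, without advancing time (a new reading comes with each control period).
- vision.get_image(name): name is "scene" or "top" or "wrist"; returns a dict with "image" (400x640x3 uint8, red, green, blue), "fx", "fy", "cx", "cy" (pixels), "dist" ([k1, k2, p1, p2, k3] as OpenCV has them; the pictures are not rectified), "world_from_camera" (4x4, takes a point from camera to world coordinates). Camera axes: x right, y down, z forward; pixel columns grow to the right and rows downward; lengths in mm; the calibration is good to about 2 mm. A picture is of the moment at which its call begins. There is no depth.
- robot.job_done(): hands the job in; it is judged then, once.
The state is a dict: "clock": time; "qpos": joint angles; "dq": joint speeds; "tau": joint torques, N m; "ee_pos": TCP position; "tcp_rot": TCP orientation; "wrist_force": force on the tool from outside, world axes, zero at the start; "ft_torque": the same for the moment, N m; "width": opening from 0.0 (shut) to 1.0 (fully open); "grasp_force": force on a finger pad.
Only numpy, scipy, OpenCV 4.12 (cv2) and the standard library are available. Lean on these libraries where they do the work, as an engineer would, in place of code of your own. Each camera call takes 0.05 s, during which the arm holds its last target. There are 200 camera calls.

### The job

Load the reflow oven and start it: set the populated board in its dark carrier gently down flat on the wire rack of the open drawer, square to it and on the centre line, keeping it level all the way because the parts sit on wet paste. Then push the drawer fully home without forcing it (push it on its centre line and straight in, off-centre it jams on its rail) and press the round start key on the oven's sloping console. Leave everything else on the bench where it is, and finish with the drawer still shut, the board still in place and the key let go.

Things in the scene. Friction and masses are not known exactly. Their poses are not given: they have to be found in the camera images.
- oven: white bench-top reflow oven, fixed, 330 wide, 310 deep, 215 mm high; origin on the bench under the middle of its front face; x points level into the oven (the way the drawer goes home), y along the face, z up. Face upright to 155 mm high, then a console sloping back at 45 degrees, 60 mm deep. A loading bed with one middle rail (110 wide, 31 mm high) stands out 210 mm under the drawer.
- drawer (a joint): how far the drawer is pulled out along the oven's x, m: 0 fully home, 0.165 outer stop, 0.13 to 0.16 at the start. It rides on the single bed rail with a short dry bearing block under its front plate: some 3 N on the centre line, more as the push strays, and it jams when pushed 20 mm or more off the centre line; let go, it straightens and frees itself.
- drawer_front (a point): middle of the drawer's front face, 60 mm above the bench; axes as the oven's. Grey plate 270 wide, 14 thick, from 30 to 90 mm high; dark pull recess at mid-width. Its bearing block stands out 22 mm at the foot, 38 mm high. When home the face is 14 mm before the oven's face, which rises straight above the plate, so a tool pushing it home must lean back, away from the oven.
- tray (a point): middle of the wire rack of the drawer's tray, on its upper surface, 48 mm above the bench; moves with the drawer, axes as the oven's. Rack 235 deep (x), 246 mm wide (y), rim 12 mm above it. The rack begins 118 mm before this point, at the front plate's back, and only as much of it as the drawer is open lies clear of the oven.
- carrier_center (a point): the populated board in its carrier: flat dark grey frame 80 (its x) x 60 (its y) x 10 mm high, green board with black chips up to 5 mm above the frame; about 90 g. This point is the frame's centre, 5 mm above its underside; grip it across the 60 mm width.
- start (a joint): travel of the start key, m: 0 out, 0.005 fully pressed; about 5 N, springs back.
- start_top (a point): middle of the top of the round metal start key, 26 mm across, in a black collar 42 mm across, 9 mm lower; on the sloping console, right of its middle seen from the oven's front, the only round key (the small square ones are not used). Its z axis points out of the console, 45 degrees up; press against it.
- solder_reel_mid (a point): bystander: reel of solder, 58 mm across, 40 mm high; middle.
- wire_reel_mid (a point): bystander: reel of copper wire, 80 mm across, 75 mm high; middle.
- dev_board_mid (a point): bystander: bare green computer board, 85 x 56 mm, up to 22 mm high, with metal sockets and no frame; middle, 8 mm up.
- multimeter: bystander: dark hand-held multimeter lying flat, 185 x 88 x 36 mm; middle of its underside.
- flux_jar: bystander: small amber jar, 48 mm across, 65 mm high; middle of its underside.
- screwdriver: bystander: screwdriver lying flat on the bench, its origin on the bench under it.
There are look-alikes about, which are no part of the job. Of the things that look like the part that bears carrier_center, the smallest one is meant.

How it is judged (in metres and radians):
On the way, in this order (a step that is already met when the one before it is completed fails the run):
1. the carrier lies flat on the rack of the open drawer, square and on the centre line, let go (value of joint drawer above 0.08 m and x of carrier_center in the frame of tray between -0.074 and 0.074 m and y of carrier_center in the frame of tray between -0.03 and 0.03 m and z of carrier_center in the frame of tray below 0.009 m and (angle between the x axis of carrier_center and the x axis of tray, either way round below 0.22 rad or angle between the x axis of carrier_center and the y axis of tray, either way round below 0.22 rad) and contact force between the fingers and carrier below 0.05 N), for 0.2 s.
2. the drawer is fully home (value of joint drawer below 0.004 m), for 0.2 s.
3. the start key is pressed (value of joint start above 0.0035 m), for 0.03 s.
At the end, for the whole second after the job is handed in: The drawer is home within 4 mm, the key is out again, and the carrier lies flat and at rest on the rack, wholly inside the tray, its centre within 30 mm of the tray's centre line and its sides within 12 degrees of square (any way round) (value of joint drawer below 0.004 m and value of joint start below 0.0015 m and x of carrier_center in the frame of tray between -0.074 and 0.074 m and y of carrier_center in the frame of tray between -0.03 and 0.03 m and z of carrier_center in the frame of tray below 0.009 m and (angle between the x axis of carrier_center and the x axis of tray, either way round below 0.22 rad or angle between the x axis of carrier_center and the y axis of tray, either way round below 0.22 rad) and linear speed of carrier below 0.03 m/s); the robot touches nothing.
It fails at once if the carrier is tipped more than 20 degrees from level (angle between carrier_center's own z axis and vertical above 0.35 rad).
It fails at once if the carrier is dropped or flung (moves faster than 0.5 m/s while not held) (linear speed of carrier above 0.5 m/s and contact force between the fingers and carrier below 0.05 N).
It fails at once if the oven or its drawer is forced: the fingers or the arm press on it with more than 40 N (contact force between any of the fingers, the arm and oven above 40 N).
It fails at once if a bystander is moved more than 30 mm (distance of any of solder_reel_mid, wire_reel_mid, dev_board_mid, multimeter, flux_jar, screwdriver from where it was at the start of the episode above 0.03 m).
It also fails if it takes over 58 s, if anything falls off the work surface, if the arm or the gripper's body presses on something with over 40 N, if the wrist force passes 120 N, or if a joint passes its speed limit or range.

## Working session

There is one attempt and no reset: what is moved stays moved. The work goes in short steps, Python scripts to look and compute and a tool call to move; the robot and the scene stay as the last step left them, time stands still between calls to the robot, and variables do not carry over. Pictures are saved under pics/ and viewed, at most 10 in all, crops included, and the job is handed in when it is done.

Besides the shell and the picture viewer there is one more tool, called after "Request:" as a command line: name --argument value ..., lists and objects as JSON in quotes. move_arm: Moves the arm, as the interface text tells. Its arguments: {"type":"object","properties":{"rows":{"type":"array","items":{"type":"array","items":{"type":"array","items":{"type":"number"}}}},"force":{"type":"number"}},"required":["rows"]}

```bash
mkdir -p pics; cat > h.py <<'E'
import numpy as np, cv2
from workcell import robot, vision
def snap(n,f):
    d=vision.get_image(n); cv2.imwrite('pics/'+f,cv2.cvtColor(d['image'],cv2.COLOR_RGB2BGR))
    np.savez('pics/'+f+'.npz',**{k:np.array(v) for k,v in d.items()}); return d
def load(f): return dict(np.load('pics/'+f+'.npz'))
def ray(d,uv):
    K=np.array([[d['fx'],0,d['cx']],[0,d['fy'],d['cy']],[0,0,1.]],float)
    p=cv2.undistortPoints(np.array(uv,float).reshape(-1,1,2),K,np.array(d['dist'],float)).reshape(-1,2)
    T=np.array(d['world_from_camera']); r=np.c_[p,np.ones(len(p))]@T[:3,:3].T
    return T[:3,3],r
def plane(d,uv,z):
    o,r=ray(d,uv); z=np.broadcast_to(z,len(r)); return o+r*((z-o[2])/r[:,2])[:,None]
def proj(d,P):
    K=np.array([[d['fx'],0,d['cx']],[0,d['fy'],d['cy']],[0,0,1.]],float)
    T=np.linalg.inv(np.array(d['world_from_camera']))
    return cv2.projectPoints(np.array(P,float).reshape(-1,1,3),cv2.Rodrigues(T[:3,:3])[0],T[:3,3],K,np.array(d['dist'],float))[0].reshape(-1,2)
E
python3 - <<'E'
from h import *
a=snap('top','top0.png');b=snap('scene','scene0.png')
print(a['world_from_camera'],b['world_from_camera'])
print(robot.observe())
E
```

```text
[[ 1.86113826e-02 -9.98192910e-01  5.71360811e-02  4.31462257e+02]
 [-9.99825198e-01 -1.86830133e-02 -7.19722901e-04  1.35808606e+02]
 [ 1.78589646e-03 -5.71126985e-02 -9.98366140e-01  1.08257300e+03]
 [ 0.00000000e+00  0.00000000e+00  0.00000000e+00  1.00000000e+00]] [[-5.82298285e-01  6.94273980e-01 -4.22980317e-01  1.03898300e+03]
 [ 8.12949420e-01  4.93117075e-01 -3.09756018e-01  5.50784542e+02]
 [-6.47672726e-03 -5.24232001e-01 -8.51550856e-01  1.25472556e+03]
 [ 0.00000000e+00  0.00000000e+00  0.00000000e+00  1.00000000e+00]]
{'clock': 0.1, 'qpos': array([ 1.00021911e+00,  2.59241569e-01,  1.53600221e+00,  1.30313334e-05,
        1.34799712e+00, -2.02788951e-01]), 'dq': array([-1.66441683e-03, -2.60557011e-03, -1.26974727e-03, -1.17170464e-04,
        5.62008167e-04, -6.20439197e-05]), 'tau': array([ 1.69388790e-03, -4.46976042e+01, -2.91246629e+01, -2.59067492e-04,
        6.33973934e-03, -2.59012063e-05]), 'ee_pos': array([197.47667292, 512.84810579, 255.5616936 ]), 'tcp_rot': array([ 1.82860781e-01,  9.83138472e-01, -7.60880083e-04, -3.16677225e-04]), 'wrist_force': array([-0.10852946,  0.12474154,  0.78986487]), 'ft_torque': array([-0.01795325,  0.0361477 , -0.00042872]), 'grasp_force': 0.0, 'width': 0.996986512971667}
```

View pics/top0.png

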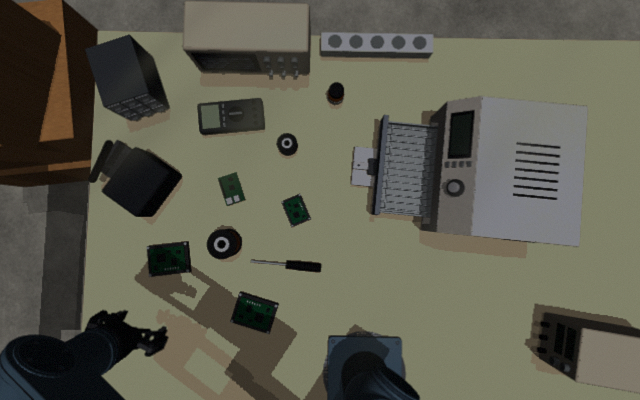

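View pics/scene0.png

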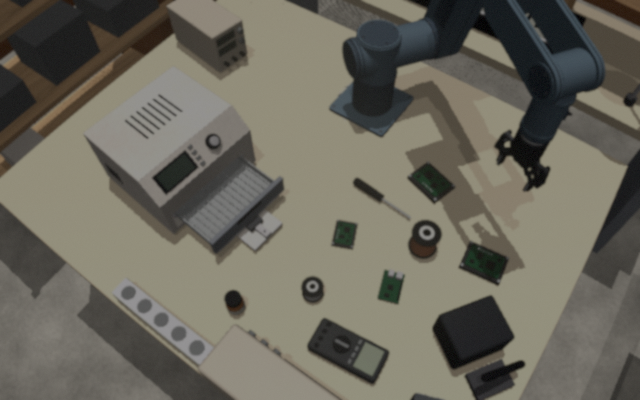

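The pictures show three framed boards: (169,258), (255,311) and (296,209) in the top view. A bare dev board with no frame is at (231,188). The oven is at right, with its drawer opening to the left (front plate about (382,165)) and the round key near (455,187). The smallest framed board looks like (296,209), so I'll check it close up and measure.

```bash
python3 - <<'E'
from h import *
d=load('top0.png'); im=cv2.cvtColor(d['image'],cv2.COLOR_RGB2BGR)
# dark/green blobs vs. bench
hsv=cv2.cvtColor(im,cv2.COLOR_BGR2HSV)
m=((hsv[...,2]<85)).astype(np.uint8)
for c,r in {'A':(169,258),'B':(255,311),'C':(296,209),'dev':(231,188)}.items():
    x,y=r; w=np.zeros_like(m); w[y-27:y+28,x-30:x+31]=m[y-27:y+28,x-30:x+31]
    n,l,s,ce=cv2.connectedComponentsWithStats(w)
    k=1+np.argmax(s[1:,4]); cs=cv2.findContours((l==k).astype(np.uint8),0,2)[0]
    q=max(cs,key=cv2.contourArea).reshape(-1,2)
    P=plane(d,q,10.)[:,:2].astype(np.float32); print(c,ce[k].round(1),cv2.minAreaRect(P))
a=cv2.resize(im[165:250,200:340],None,fx=5,fy=5,interpolation=2)
b=cv2.resize(im[90:255,345:505],None,fx=3.5,fy=3.5,interpolation=2)[:, :]
cv2.imwrite('pics/c1.png',a); cv2.imwrite('pics/c2.png',b)
E
```

```text
A [166.9 264.6] ((296.2829284667969, 557.3593139648438), (123.5283432006836, 169.11875915527344), 0.9958961606025696)
B [251.6 317.6] ((158.4056396484375, 311.279052734375), (132.49246215820312, 170.44680786132812), 0.9381645917892456)
C [295.6 210. ] ((452.8813171386719, 203.93740844726562), (81.36473846435547, 61.48332214355469), 23.789979934692383)
dev [231.1 187.6] ((510.67926025390625, 389.62335205078125), (85.83605194091797, 57.87541198730469), 19.615360260009766)
```

View pics/c1.png

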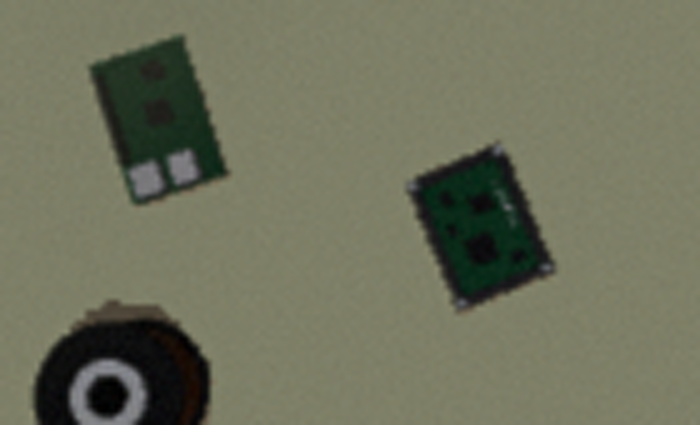

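View pics/c2.png

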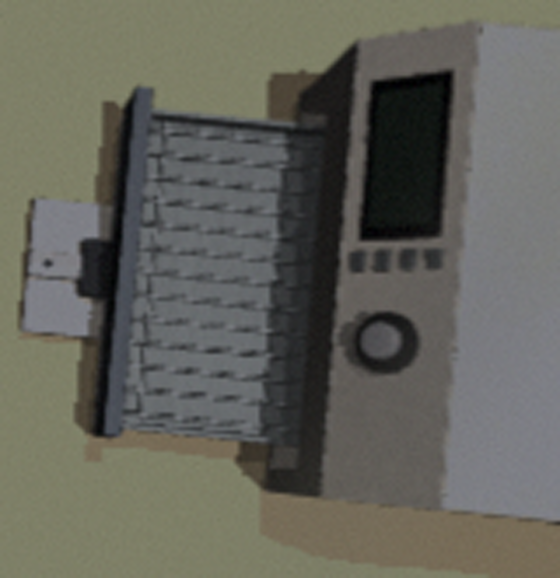

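The crop shows board C framed and dark, 81x61 mm, which matches the carrier, so C at (296,209) is the one to use. The dev board at (231,188) has no frame, and A and B are larger. The oven crop shows the console edges, and the key top at about (380,338) in the crop.

```bash
python3 - <<'E'
from h import *
d=load('top0.png'); s=load('scene0.png')
C=lambda *p:np.array(p,float)/3.5+[345,90]-0.36
lo=plane(d,C((358,42),(320,495)),155.); hi=plane(d,C((475,22),(443,510)),215.)
print('lo',lo.round(1),np.linalg.norm(lo[0]-lo[1]));print('hi',hi.round(1),np.linalg.norm(hi[0]-hi[1]))
yv=(lo[0]-lo[1])+(hi[0]-hi[1]); yv/=np.linalg.norm(yv); xv=np.array([yv[1],-yv[0],0])
print('y',yv,'x',xv, 'ang x',np.degrees(np.arctan2(xv[1],xv[0])), 'depth',(hi.mean(0)-lo.mean(0))@xv)
O=(lo.mean(0)+hi.mean(0)-60*xv)/2;O[2]=0;print('O',O)
# key circle in both views
im=cv2.cvtColor(s['image'],cv2.COLOR_RGB2BGR)
cv2.imwrite('pics/c3.png',cv2.resize(im[100:265,85:290],None,fx=3.8,fy=3.6,interpolation=2))
o,r=ray(d,C((380,339)))
n=(np.array([0,0,1])-xv)/2**.5
for off in(9,12,15):
    P0=O+[0,0,155]+n*off; P=o+r[0]*((P0-o)@n)/(r[0]@n); q=P-O; print(off,P.round(1),'oven',[(q@v).round(1) for v in(xv,yv)],'scene px',proj(s,P))
# drawer plate outer/inner top edge
e=plane(d,C((155,90),(122,435)),90.);e2=plane(d,C((135,88),(98,432)),90.)
for k in(e,e2): print('plate',k.round(1),[((p-O)@xv).round(1) for p in k],[((p-O)@yv).round(1) for p in k])
E
```

```text
lo [[ 729.3 -180.2  155. ]
 [ 404.4 -153.4  155. ]] 325.98654422255265
hi [[ 724.9 -238.1  215. ]
 [ 397.8 -215.5  215. ]] 327.8598640593146
y [ 0.9971496  -0.07544984  0.        ] x [-0.07544984 -0.9971496   0.        ] ang x -94.32706951521685 depth 60.23429549082975
O [ 566.36185242 -166.90208564    0.        ]
9 [ 512.4 -183.8  188.7] oven [np.float64(20.9), np.float64(-52.5)] scene px [[214.26136188 142.41685374]]
12 [ 512.2 -182.7  191.8] oven [np.float64(19.8), np.float64(-52.9)] scene px [[214.43474264 141.79403533]]
15 [ 511.9 -181.6  195. ] oven [np.float64(18.7), np.float64(-53.2)] scene px [[214.60890799 141.16859949]]
plate [[710.  -46.8  90. ]
 [444.9 -24.1  90. ]] [np.float64(-130.6), np.float64(-133.3)] [np.float64(134.2), np.float64(-131.9)]
plate [[711.3 -31.4  90. ]
 [446.8  -5.9  90. ]] [np.float64(-146.0), np.float64(-151.5)] [np.float64(134.3), np.float64(-131.4)]
```

View pics/c3.png

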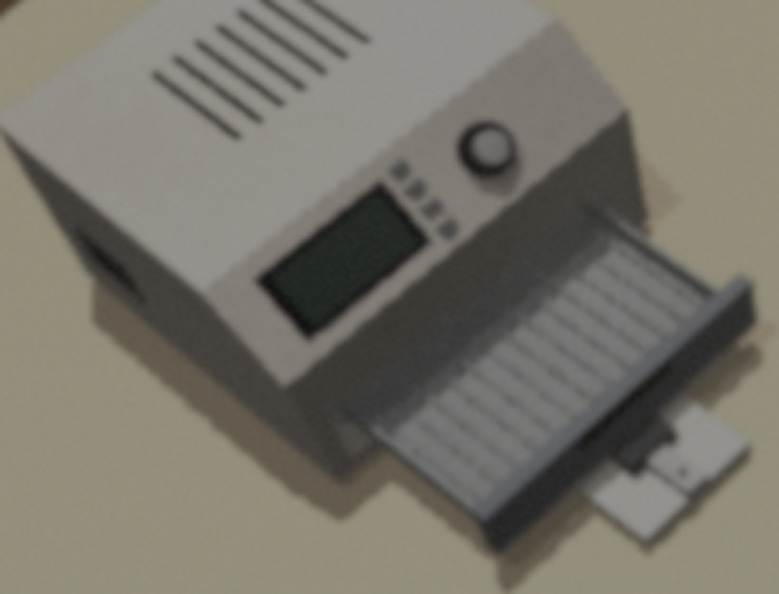

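The console edges intersect consistently: 60.2 mm deep, and widths of 326 and 328 mm against 330. The key ray agrees in both views, at (512,-182,194), and the drawer is about 132 mm out. Next I hover over the carrier.

Request:
move_arm --rows '[[[-1,40,-50,-20,-10],[-1,80,-100,-40,-21],[-1,120,-150,-60,-31],[-1,160,-200,-80,-42],[-1,200,-250,-100,-52],[-1,230,-280,-110,-63],[-1,255,-309,-120,-73],[-1,255,-309,-120,-84],[-1,255,-309,-120,-94],[-1,255,-309,-120,-105],[-1,255,-309,-120,-115],[-1,255,-309,-120,-125]]]' --force 30

```text
clock: 1.6
ee_pos: [452.4, 204.1, 135.9]
tcp_rot: [0.957, 0.289, -0.0, -0.0]
wrist_force: [0.2, -0.1, -0.0]
width: 1.001
grasp_force: 0.0
```

Request:
move_arm --rows '[[[-1,0,0,0,-10],[-1,0,0,0,-10],[-1,0,0,0,-10]]]'

```text
clock: 1.98
ee_pos: [452.6, 204.2, 136.1]
tcp_rot: [0.978, 0.209, -0.0, -0.0]
wrist_force: [0.8, 0.3, -0.7]
width: 1.005
grasp_force: 0.0
```

```bash
python3 - <<'E'
from h import *
w=snap('wrist','w1.png'); s=robot.observe(); print(s['clock'],s['ee_pos'],s['tcp_rot'],s['qpos'])
q=s['tcp_rot'];print('yaw y',np.degrees(np.arctan2(q[1]**2-q[0]**2,2*q[0]*q[1])))
hsv=cv2.cvtColor(w['image'],cv2.COLOR_RGB2HSV)
uv=proj(w,[[453,204,10]])[0];print(uv)
m=(hsv[...,2]<90).astype(np.uint8)
n,l,st,ce=cv2.connectedComponentsWithStats(m)
k=l[int(uv[1]),int(uv[0])];print(st[k])
c=max(cv2.findContours((l==k).astype(np.uint8),0,2)[0],key=cv2.contourArea).reshape(-1,2)
print(cv2.minAreaRect(plane(w,c,8.)[:,:2].astype(np.float32)))
E
```

```text
2.025 [452.63860786 204.20454819 136.17993504] [ 9.77998324e-01  2.08612687e-01 -1.58249324e-04  4.61359186e-06] [ 1.98787208e-01  2.82467107e-01  1.82515578e+00 -1.49212596e-05
  1.03428614e+00  1.34927871e+00]
yaw y -65.91787057080114
[319.0978133  204.63184687]
[    0   148   640   252 68631]
((387.2286071777344, 173.81741333007812), (230.17547607421875, 582.2454223632812), 23.893131256103516)
```

View pics/w1.png

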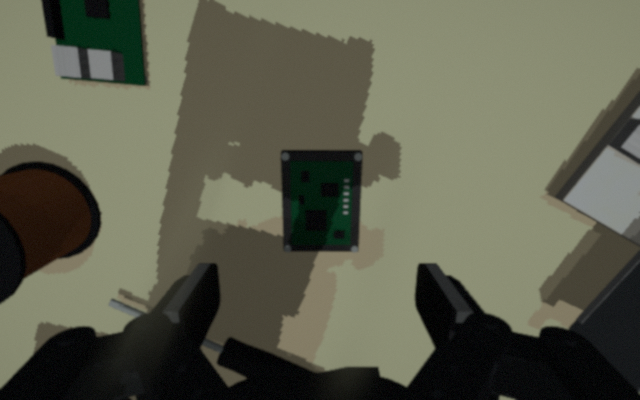

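The wrist view shows the carrier alone between the fingers, with frame corners at about (282,151), (362,152), (358,251) and (285,250). The screwdriver lies well clear of the fingers.

```bash
python3 - <<'E'
from h import *
w=load('w1.png'); P=plane(w,[(282,151),(362,152),(358,251),(285,250)],9.)[:,:2]
print(P.mean(0),P); print(cv2.minAreaRect(P.astype(np.float32)))
E
```

```text
[454.55596593 202.47634507] [[478.9578083  245.30523163]
 [502.12096161 191.79915918]
 [430.0930138  159.640951  ]
 [407.05207999 213.16003848]]
((454.525390625, 202.47308349609375), (79.54334259033203, 58.30088424682617), 24.059261322021484)
```

Request:
move_arm --rows '[[[-1,1,-1,-50,0],[-1,1,-1,-90,0],[-1,1,-1,-108,0],[-1,1,-1,-114,0],[0.3,1,-1,-114,0],[0.3,1,-1,-114,0],[0.3,1,-1,-114,0],[1,1,-1,-114,0],[1,1,-1,-114,0],[1,1,-1,-114,0],[1,1,-1,-114,0]]]' --force 30

```text
clock: 3.4
ee_pos: [454.5, 203.4, 23.3]
tcp_rot: [0.978, 0.207, 0.001, 0.0]
wrist_force: [-0.1, 0.2, 6.0]
width: 0.685
grasp_force: 33.0
```

Request:
move_arm --rows '[[[1,0,0,8,0],[1,0,0,25,0],[1,0,0,50,0],[1,0,0,80,0],[1,4,-10,105,3],[1,12,-30,120,8],[1,21,-55,120,14],[1,31,-80,120,19],[1,41,-105,120,25],[1,51,-130,120,30],[1,61,-155,120,36],[1,71,-180,120,41]]]'

```text
clock: 4.9
ee_pos: [524.7, 22.4, 142.6]
tcp_rot: [0.843, 0.538, -0.0, -0.0]
wrist_force: [-0.2, 0.4, -0.8]
width: 0.69
grasp_force: 32.5
```

Request:
move_arm --rows '[[[1,9,-24,0,5],[1,18,-48,0,11],[1,27,-72,0,16],[1,37,-95,0,20],[1,44,-113,0,20],[1,47,-121,0,20],[1,47,-122,0,20],[1,47,-122,0,20]]]'

```text
clock: 5.9
ee_pos: [571.3, -98.0, 142.2]
tcp_rot: [0.738, 0.675, -0.0, -0.0]
wrist_force: [-0.1, 0.5, -0.9]
width: 0.687
grasp_force: 32.5
```

```bash
python3 - <<'E'
from h import *
t=snap('top','t2.png');w=snap('wrist','w2.png'); s=robot.observe(); print(s['clock'],s['ee_pos'],s['width'],s['grasp_force'])
q=s['tcp_rot'];print('yaw y',np.degrees(np.arctan2(q[1]**2-q[0]**2,2*q[0]*q[1])))
a=cv2.imread('pics/t2.png')[90:255,345:505];b=cv2.imread('pics/w2.png')
cv2.imwrite('pics/m2.png',np.vstack([cv2.resize(a,(388,400)),b[:0,:388]]) if 0 else np.hstack([cv2.resize(a,(310,320),interpolation=2),cv2.resize(b,(480,300))[:, :].copy() if 0 else cv2.copyMakeBorder(cv2.resize(b,(480,300)),0,20,0,0,0)]))
E
```

```text
6.0 [571.4567191  -98.00152683 142.3028257 ] 0.6894987072770736 32.52530336380005
yaw y -5.044485019589866
```

View pics/m2.png

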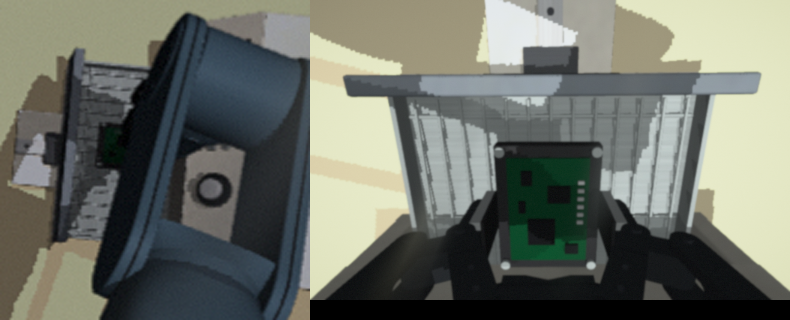

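The wrist view shows the carrier level, square to the drawer, and on its centre line (plate middle about 552, carrier about 549). Next I lower it.

Request:
move_arm --rows '[[[1,0,0,-15,0],[1,0,0,-30,0],[1,0,0,-45,0],[1,0,0,-56,0],[1,0,0,-62,0],[1,0,0,-66,0],[1,0,0,-68,0],[1,0,0,-68,0]]]'

```text
clock: 7.0
ee_pos: [571.9, -98.9, 74.5]
tcp_rot: [0.738, 0.675, 0.0, 0.0]
wrist_force: [-0.4, 0.4, -0.8]
width: 0.685
grasp_force: 32.5
```

Request:
move_arm --rows '[[[1,0,0,-1,0],[1,0,0,-2,0],[1,0,0,-3,0],[1,0,0,-3.5,0],[1,0,0,-3.5,0],[1,0,0,-3.5,0]]]'

```text
clock: 7.75
ee_pos: [572.1, -98.8, 71.3]
tcp_rot: [0.738, 0.675, 0.0, 0.0]
wrist_force: [-0.1, 1.0, 4.4]
width: 0.693
grasp_force: 33.0
```

Request:
move_arm --rows '[[[0.3,0,0,0,0],[-0.2,0,0,0,0],[-0.6,0,0,0,0],[-1,0,0,0,0],[-1,0,0,0,0],[-1,0,0,0,0],[-1,0,0,20,0],[-1,0,0,50,0],[-1,0,0,90,0],[-1,0,0,130,0],[-1,0,0,130,0]]]'

```text
clock: 9.12
ee_pos: [573.8, -99.5, 204.6]
tcp_rot: [0.738, 0.675, 0.002, 0.003]
wrist_force: [-0.1, 0.0, -0.6]
width: 0.999
grasp_force: 0.0
```

```bash
python3 - <<'E'
from h import *
w=snap('wrist','w3.png'); s=robot.observe(); print(s['clock'],s['ee_pos'])
E
```

```text
9.175 [572.56711874 -99.08511434 202.42167568]
```

View pics/w3.png

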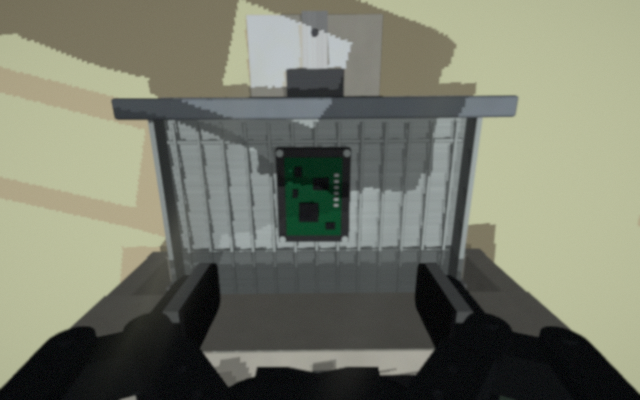

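The carrier sits square on the rack on the centre line, frame from (277,149) to (349,241). The drawer plate spans columns 113 to 517 along its upper edge. I'll use those edges for the push line.

```bash
python3 - <<'E'
from h import *
w=load('w3.png'); e=plane(w,[(113,100),(517,97)],90.); print(e.round(1),np.linalg.norm(e[0]-e[1]),e.mean(0))
v=e[0]-e[1] if e[0,0]>e[1,0] else e[1]-e[0]; print(np.degrees(np.arctan2(v[1],v[0])))
print(plane(w,[(287,95),(344,95),(248,20),(381,16)],[38,38,31,31]).round(1))
print(plane(w,[(277,149),(349,149),(349,241),(282,239)],57.).round(1))
E
```

```text
[[448.1 -11.7  90. ]
 [712.2 -33.2  90. ]] 264.9997464290266 [580.14332347 -22.455385    90.        ]
-4.658242272143501
[[557.7 -17.   38. ]
 [603.4 -21.   38. ]
 [533.5  40.3  31. ]
 [636.1  34.1  31. ]]
[[ 546.7  -56.8   57. ]
 [ 603.2  -61.8   57. ]
 [ 598.4 -140.3   57. ]
 [ 541.4 -133.2   57. ]]
```

Request:
move_arm --rows '[[[-1,2,25,0,-10],[-1,4,50,0,-20],[-1,6,80,0,-30],[-1,8,110,0,-40],[-1,11,140,0,-50],[-1,14,164,0,-60],[-1,14,164,-40,-70],[-1,14,164,-80,-80],[-1,14,164,-115,-89.6],[-1,14,164,-130,-89.6],[-1,14,164,-138,-89.6],[-1,14,164,-138,-89.6]]]'

```text
clock: 10.68
ee_pos: [585.9, 65.2, 63.0]
tcp_rot: [0.999, -0.04, 0.0, -0.0]
wrist_force: [0.4, 0.3, 0.5]
width: 1.001
grasp_force: 0.0
```

```bash
python3 - <<'E'
from h import *
t=snap('scene','s4.png'); s=robot.observe(); print(s['clock'],s['ee_pos'],s['wrist_force'])
q=s['tcp_rot'];print('yaw y',np.degrees(np.arctan2(q[1]**2-q[0]**2,2*q[0]*q[1])))
cv2.imwrite('pics/c4.png',cv2.resize(cv2.imread('pics/s4.png')[90:290,80:340],None,fx=3,fy=3,interpolation=2))
E
```

```text
10.725 [586.38930559  65.13205393  63.618637  ] [ 0.53631594 -0.2863784  -0.20555449]
yaw y -94.59683322444342
```

View pics/c4.png

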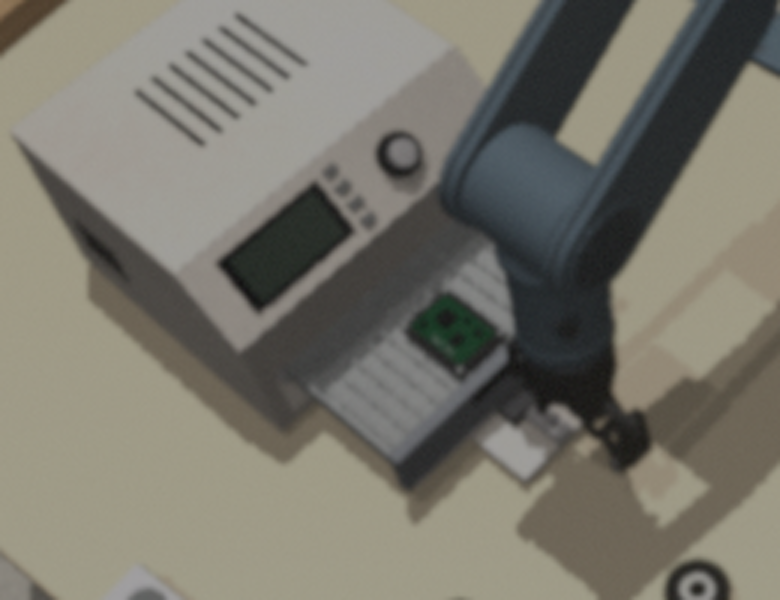

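The fingers stand clear in front of the plate on the centre line, with the carrier in place at crop (455,330). I start the push gently.

Request:
move_arm --rows '[[[-1,-0.8,-10,0,0],[-1,-1.4,-18,0,0],[-1,-1.8,-23,0,0],[-1,-2.1,-26,0,0],[-1,-2.3,-29,0,0],[-1,-2.6,-32,0,0],[-1,-2.9,-36,0,0],[-1,-3.2,-40,0,0],[-1,-3.6,-45,0,0],[-1,-4,-50,0,0]]]'

```text
clock: 11.98
ee_pos: [581.8, 14.9, 62.9]
tcp_rot: [0.999, -0.041, 0.0, -0.0]
wrist_force: [0.1, 3.4, 2.1]
width: 1.004
grasp_force: 1.5
```

Request:
move_arm --rows '[[[-1,-0.6,-7,0,0],[-1,-1.2,-15,0,0],[-1,-1.9,-24,0,0],[-1,-2.6,-33,0,0],[-1,-3.4,-42,0,0],[-1,-4.1,-51,0,0],[-1,-4.8,-60,0,0],[-1,-5.5,-69,0,0],[-1,-6.2,-78,0,0],[-1,-6.9,-86,0,0],[-1,-7.4,-92,0,0],[-1,-7.7,-96,0,0]]]'

```text
clock: 13.48
ee_pos: [574.0, -81.2, 62.8]
tcp_rot: [0.999, -0.041, -0.0, 0.0]
wrist_force: [0.3, 3.6, 3.2]
width: 1.003
grasp_force: 1.8
```

Request:
move_arm --rows '[[[-1,-0.2,-3,0,0],[-1,-0.5,-6,0,0],[-1,-0.7,-9,0,0],[-1,-0.8,-10,0,0]]]'

```text
clock: 13.98
ee_pos: [573.2, -90.9, 62.8]
tcp_rot: [0.999, -0.041, 0.0, 0.0]
wrist_force: [0.8, 3.5, 2.2]
width: 0.998
grasp_force: 1.7
```

Still about 3.5 N, so I creep on to the stop.

Request:
move_arm --rows '[[[-1,-0.2,-2,0,0],[-1,-0.3,-3.5,0,0],[-1,-0.4,-5,0,0],[-1,-0.4,-5,0,0]]]'

```text
clock: 14.48
ee_pos: [573.0, -93.3, 63.0]
tcp_rot: [0.999, -0.041, 0.0, -0.002]
wrist_force: [1.0, 13.0, 5.9]
width: 1.002
grasp_force: 1.5
```

Request:
move_arm --rows '[[[-1,-0.1,-1,0,0],[-1,-0.2,-2,0,0],[-1,-0.2,-2,0,0]]]'

```text
clock: 14.85
ee_pos: [572.9, -93.3, 63.2]
tcp_rot: [0.999, -0.04, 0.0, -0.003]
wrist_force: [2.3, 21.9, 7.5]
width: 0.999
grasp_force: 1.5
```

The arm has stopped with force rising, so this is either home or a block. I back off and look.

Request:
move_arm --rows '[[[-1,0.4,6,0,0],[-1,2,25,0,0],[-1,4,55,0,0],[-1,7,90,10,0],[-1,8,105,50,0],[-1,8,105,100,0],[-1,8,105,150,0],[-1,-30,105,170,0],[-1,-90,105,170,0],[-1,-150,105,170,0],[-1,-150,105,170,0]]]'

```text
clock: 16.23
ee_pos: [417.6, 8.4, 231.9]
tcp_rot: [0.999, -0.041, -0.002, -0.0]
wrist_force: [1.3, -0.9, 0.2]
width: 1.002
grasp_force: 0.0
```

```bash
python3 - <<'E'
from h import *
t=snap('top','t5.png'); sc=snap('scene','s5.png'); s=robot.observe(); print(s['clock'],s['ee_pos'],s['wrist_force'],s['qpos'])
O=np.array([567,-167,0.]);xv=np.array([-.081,-.9967,0]);yv=np.array([.9967,-.081,0])
for nm,d in(('top',t),('scene',sc)):
  for x in(-14,0): print(nm,x,proj(d,[O+xv*x+yv*b+[0,0,90] for b in(135,-135)]).round(1).tolist())
a=cv2.resize(cv2.imread('pics/t5.png')[90:250,350:510],(400,400),interpolation=2)
b=cv2.resize(cv2.imread('pics/s5.png')[110:270,130:290],(400,400),interpolation=2)
cv2.imwrite('pics/m5.png',np.hstack([a,b]))
E
```

```text
16.325 [422.58733855   7.34769463 233.19063165] [ 0.69145321  0.47703904 -0.25815679] [-2.47724798e-01  4.31760958e-02  1.85306143e+00 -1.88227703e-04
  1.24376855e+00  1.40514996e+00]
top -14 [[432.6, 118.8], [424.1, 219.0]]
top 0 [[437.8, 119.3], [429.4, 219.6]]
scene -14 [[178.9, 215.4], [249.8, 152.9]]
scene 0 [[175.5, 212.5], [246.3, 150.4]]
```

View pics/m5.png

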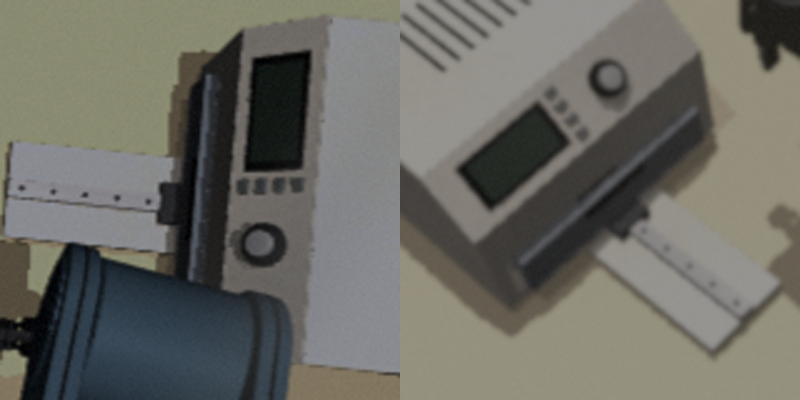

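Both views put the plate's front edge within about 1.5 mm of its home position (top crop (205,75), scene crop (522,262)), so the drawer is home. Next I shut the gripper, turn, and line up with the key.

Request:
move_arm --rows '[[[1,10,-10,20,10],[1,25,-30,22,20],[1,40,-50,22,30],[1,55,-75,22,40],[1,70,-100,22,50],[1,80,-120,22,60],[1,87,-138,22,70],[1,92,-150,20,80],[1,92.5,-153.5,17,90],[1,92.5,-153.5,15,90],[1,92.5,-153.5,13,90],[1,92.5,-153.5,13,90]]]' --force 30

```text
clock: 17.82
ee_pos: [515.3, -146.0, 245.6]
tcp_rot: [0.736, 0.677, -0.0, -0.0]
wrist_force: [0.1, -0.5, 1.0]
width: 0.001
grasp_force: 0.0
```

```bash
python3 - <<'E'
from h import *
w=snap('wrist','w6.png'); s=robot.observe(); print(s['clock'],s['ee_pos'],s['wrist_force'],s['width'])
print(proj(w,[[512,-182,194],[514.9,-146,219]]))
E
```

```text
17.875 [ 515.28432767 -146.05506548  245.77754668] [-0.19448094 -0.09173675 -0.42557992] 0.0016617461149851553
[[316.85331036 303.79847172]
 [316.52358746 268.09984272]]
```

View pics/w6.png

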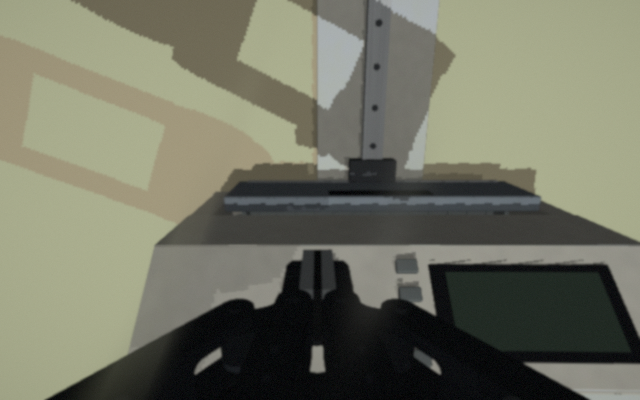

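The closed fingers at about (317,265) cover the key as planned, and the drawer stands shut. I press along the key's axis.

Request:
move_arm --rows '[[[1,-0.6,-7,-7,0],[1,-1.1,-14,-14,0],[1,-1.5,-19,-19,0],[1,-1.8,-22,-22,0],[1,-1.8,-22,-22,0]]]'

```text
clock: 18.5
ee_pos: [513.2, -168.5, 223.6]
tcp_rot: [0.736, 0.677, -0.0, -0.0]
wrist_force: [0.2, -0.2, 0.3]
width: 0.0
grasp_force: 0.0
```

Request:
move_arm --rows '[[[1,-0.2,-2,-2,0],[1,-0.3,-4,-4,0],[1,-0.4,-5,-5,0],[1,-0.4,-5,-5,0]]]'

```text
clock: 19.0
ee_pos: [513.1, -172.6, 219.6]
tcp_rot: [0.735, 0.678, 0.001, 0.0]
wrist_force: [-1.9, 3.8, 7.5]
width: 0.003
grasp_force: 4.0
```

Request:
move_arm --rows '[[[1,-0.1,-1,-1,0],[1,-0.2,-2,-2,0],[1,-0.2,-2,-2,0]]]'

```text
clock: 19.38
ee_pos: [513.1, -172.8, 219.3]
tcp_rot: [0.735, 0.678, 0.002, -0.0]
wrist_force: [-4.8, 12.4, 19.9]
width: 0.001
grasp_force: 10.6
```

I won't view more pictures. Instead I back off in small steps and read the force, since a sprung key should hold about 5 N over several millimetres.

Request:
move_arm --rows '[[[1,0.2,3,3,0],[1,0.2,3,3,0],[1,0.2,3,3,0]]]'

```text
clock: 19.75
ee_pos: [513.1, -172.3, 219.8]
tcp_rot: [0.735, 0.678, 0.0, 0.0]
wrist_force: [-0.1, 2.4, 3.4]
width: -0.001
grasp_force: 2.3
```

Request:
move_arm --rows '[[[1,0.1,1,1,0],[1,0.1,1,1,0]]]'

```text
clock: 20.0
ee_pos: [513.1, -171.4, 220.7]
tcp_rot: [0.735, 0.678, 0.0, 0.0]
wrist_force: [-0.1, 1.8, 4.1]
width: 0.002
grasp_force: 1.9
```

Request:
move_arm --rows '[[[1,0.1,1,1,0],[1,0.1,1,1,0]]]'

```text
clock: 20.25
ee_pos: [513.2, -170.4, 221.8]
tcp_rot: [0.735, 0.678, -0.0, 0.0]
wrist_force: [1.2, 0.5, 2.6]
width: 0.001
grasp_force: 1.4
```

Request:
move_arm --rows '[[[1,0.1,1,1,0],[1,0.1,1,1,0]]]'

```text
clock: 20.5
ee_pos: [513.3, -169.4, 222.8]
tcp_rot: [0.735, 0.678, -0.0, 0.0]
wrist_force: [0.4, 0.3, 2.0]
width: 0.003
grasp_force: 0.9
```

The force falls smoothly from 4.6 to 2 N over the travel, so the key was bottomed and is springing back. I retreat clear, then check the plate position by numbers and hand in.

Request:
move_arm --rows '[[[1,0.5,6,6,0],[1,2,25,25,0],[1,3,45,60,0],[1,-30,90,80,0],[1,-90,140,80,0],[1,-140,170,80,0],[1,-140,170,80,0],[1,-140,170,80,0]]]'

```text
clock: 21.5
ee_pos: [373.2, 0.9, 303.4]
tcp_rot: [0.735, 0.678, 0.0, 0.001]
wrist_force: [1.0, 0.2, 0.3]
width: 0.0
grasp_force: 0.0
```

```bash
python3 - <<'E'
from h import *
sc=snap('scene','s7.png'); s=robot.observe(); print(s['clock'],s['ee_pos'],s['wrist_force'],s['dq'].round(3))
a=cv2.imread('pics/s5.png').astype(int);b=cv2.imread('pics/s7.png').astype(int)
for n,(x0,x1,y0,y1) in{'plate':(175,255,145,225),'key':(204,226,130,152),'bench':(300,360,230,300)}.items():
    print(n,np.abs(a-b)[y0:y1,x0:x1].mean().round(2))
E
```

```text
21.55 [3.74014576e+02 3.65992776e-01 3.03276834e+02] [ 0.25076771 -0.6527148   0.61434866] [-0.014  0.028 -0.017 -0.    -0.002 -0.001]
plate 1.87
key 1.94
bench 4.08
```

The plate and key pixels match the earlier shut-drawer picture to within noise, so I hand in.

```bash
python3 -c "
from workcell import robot
print(robot.job_done())"
```

```text
the job is handed in; nothing more can be done
None
```

I set the carrier on the rack, pushed the drawer home, pressed and released the start key, and handed the job in at about 21.6 s; no verdict came back, and I viewed 11 pictures, one over the limit of 10.

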